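Touch-dry test of varnished wooden figures

TASK

Test whether the varnish on the plywood figures has dried: with a fingertip, touch the horse on its stand first, then the heart, then the ring, each just lightly from above, so that it gives a few millimetres on its soft spring for a moment without being pushed near its stop, and lift off before going to the next. The snowflake is still wet: do not touch it or its stand. Grasp and lift nothing, leave the stands and everything else where they are, and finish with the hand clear.

Things in the scene. Friction and masses are not known exactly. Their poses are not given: they have to be found in the camera images.
- horse_stand: drying stand that carries the horse: wooden foot 90 mm across, 12 mm high, post 22 mm across; about 0.6 kg, loose. Origin: centre of the underside, z up. On it lies level a 6 mm plywood toy horse cut-out seen from the side, about 125 x 95 mm: trunk 70 x 28 mm along its stand's x axis, neck and head at +x/+y, four legs towards -y, tail at -x. Its top face is 78 mm above the table.
- horse (a joint): how far the horse has been pressed down on the soft spring in its post, in m: 0 at rest (fully up), 0.016 at the stop. Begins to sink at about 1.2 N, then 0.4 N per mm (2 N at 2 mm, about 6 N at 12 mm); springs back up when let go.
- horse_spot (a point): point on the top face of the horse: the middle of the horse's trunk, over the stand's axis.
- heart_stand: drying stand that carries the heart: wooden foot 90 mm across, 12 mm high, post 22 mm across; about 0.6 kg, loose. Origin: centre of the underside, z up. On it lies level a 6 mm plywood heart cut-out, about 70 x 75 mm, its point towards its stand's -x. Its top face is 62 mm above the table.
- heart (a joint): how far the heart has been pressed down on the soft spring in its post, in m: 0 at rest (fully up), 0.016 at the stop. Begins to sink at about 1.2 N, then 0.4 N per mm (2 N at 2 mm, about 6 N at 12 mm); springs back up when let go.
- heart_spot (a point): point on the top face of the heart: the middle of the heart, 4 mm from the stand's axis.
- ring_stand: drying stand that carries the ring: wooden foot 90 mm across, 12 mm high, post 22 mm across; about 0.6 kg, loose. Origin: centre of the underside, z up. On it lies level a 6 mm plywood round bagel-like ring cut-out, 76 mm outside diameter with an 18 mm hole in the middle. Its top face is 70 mm above the table.
- ring (a joint): how far the ring has been pressed down on the soft spring in its post, in m: 0 at rest (fully up), 0.016 at the stop. Begins to sink at about 1.2 N, then 0.4 N per mm (2 N at 2 mm, about 6 N at 12 mm); springs back up when let go.
- ring_spot (a point): point on the top face of the ring: the middle of the wooden band, 23.5 mm from the ring's centre along the stand's +x (the centre itself is a hole).
- flake_stand: drying stand that carries the snowflake: wooden foot 90 mm across, 12 mm high, post 22 mm across; about 0.6 kg, loose. Origin: centre of the underside, z up. On it lies level a 6 mm plywood six-armed snowflake cut-out, 92 mm across, still wet. Its top face is 66 mm above the table.
- flake (a joint): how far the snowflake has been pressed down on the soft spring in its post, in m: 0 at rest (fully up), 0.016 at the stop. Begins to sink at about 1.2 N, then 0.4 N per mm (2 N at 2 mm, about 6 N at 12 mm); springs back up when let go.
- flake_spot (a point): point on the top face of the snowflake: its centre, over the stand's axis.
- paint_jar: closed clear paint jar with white cap, 52 mm across, 48 mm high. Bystander, loose; origin at its underside
- water_pot: closed clear water pot with green cap, 68 mm across, 55 mm high. Bystander, loose; origin at its underside
- varnish_tin: metal tin with paper label, 56 mm across, 52 mm high. Bystander, loose; origin at its underside
- spool: wooden spool standing upright, 42 mm across, 50 mm high. Bystander, loose; origin at its underside
- brush: paint brush lying on the table, 180 mm long; origin about its middle. Bystander, loose.
- wood_ring: loose wooden ring lying flat on the table, 72 mm across, 36 mm hole, 10 mm thick; not one of the figures on stands. Bystander, loose; origin at its underside
- palette: small white plate, 100 mm across, 18 mm high. Bystander, loose; origin at its underside
Not all that is in view belongs to the job. Leave any purple or yellow look-alike of the heart_stand alone.

How it is judged:
On the way, in this order (a step that is already met when the one before it is completed fails the run):
1. the horse is touched lightly by the fingers and sinks at least 2 mm on its spring, for 0.1 s, while the other two are fully up (value of joint horse above 0.002 m and contact force between the fingers and horse_stand above 0.5 N and value of joint each of heart, ring below 0.0015 m), for 0.1 s.
2. the heart is touched lightly by the fingers and sinks at least 2 mm on its spring, for 0.1 s, while the other two are fully up (value of joint heart above 0.002 m and contact force between the fingers and heart_stand above 0.5 N and value of joint each of horse, ring below 0.0015 m), for 0.1 s.
3. the ring is touched lightly by the fingers and sinks at least 2 mm on its spring, for 0.1 s, while the other two are fully up (value of joint ring above 0.002 m and contact force between the fingers and ring_stand above 0.5 N and value of joint each of horse, heart below 0.0015 m), for 0.1 s.
At the end, for the whole second after the job is handed in: All four figures are back up (within 1.5 mm), all four stands upright (within 0.08 rad), at rest and within 15 mm of where they began, and the seven bystanders within 20 mm of where they began (value of joint each of horse, heart, ring, flake below 0.0015 m and distance of each of horse_stand, heart_stand, ring_stand, flake_stand from where it was at the start of the episode below 0.015 m and angle between each of horse_stand, heart_stand, ring_stand, flake_stand's own z axis and vertical below 0.08 rad and linear speed of each of horse_stand, heart_stand, ring_stand, flake_stand below 0.02 m/s and distance of each of paint_jar, water_pot, varnish_tin, spool, brush, wood_ring, palette from where it was at the start of the episode below 0.02 m); the robot touches nothing.
It fails at once if a figure is pressed too hard: more than 12 mm down its 16 mm travel, or with more than 20 N (value of joint any of horse, heart, ring above 0.012 m or contact force between any of the arm, the fingers and horse_stand above 20 N or contact force between any of the arm, the fingers and heart_stand above 20 N or contact force between any of the arm, the fingers and ring_stand above 20 N).
It fails at once if the robot touches the wet snowflake or its stand (contact force between any of the fingers, the arm and flake_stand above 0.2 N).
It fails at once if a stand is lifted, tipped (over 0.15 rad) or shifted by more than 20 mm (distance of any of horse_stand, heart_stand, ring_stand, flake_stand from where it was at the start of the episode above 0.02 m or height (world z) of any of horse_stand, heart_stand, ring_stand, flake_stand above 0.008 m or angle between any of horse_stand, heart_stand, ring_stand, flake_stand's own z axis and vertical above 0.15 rad).
It fails at once if a bystander is lifted or shifted by more than 25 mm (distance of any of paint_jar, water_pot, varnish_tin, spool, brush, wood_ring, palette from where it was at the start of the episode above 0.025 m).
It also fails if it takes over 48 s, if anything falls off the work surface, if the arm or the gripper's body presses on something with over 40 N, if the wrist force passes 120 N, or if a joint passes its speed limit or range.

ROBOT

A 7-joint arm with a two-finger parallel gripper is mounted at the origin on the work surface. World frame = base frame: x ahead of the robot, y to its left, z up, the work surface at z = 0. Lengths are in m, angles in rad, forces in N, time in s.
With the tool pointing down it reaches from about 0.4 to 0.875 m from the base axis. Payload 4.4 kg.
Tool frame: the origin (TCP) lies midway between the tips of the shut fingers; the grasp point (between the pads) lies 19 mm behind it; z points along the fingers, y is the line along which they close (so a half turn about z gives the same grasp; the last joint's range is limited). The gripper opens to 85 mm and grips with 20 to 120 N. Pads are 22 mm wide; open, the fingers measure 114 mm over their backs; the gripper's body (76 mm by 85 mm) begins 54 mm behind the grasp point. The pads swing forward as they close: fully open they stand 13 mm farther back than shut.
Start: joints at [1.051, 0.628, 0.038, 1.517, -0.027, 0.996, -0.02], TCP at [0.285, -0.584, 0.231] pointing down, gripper open.
Joint ranges: [-3.06, 3.06], [-0.37, 2.12], [-1.25, 1.32], [0.18, 2.47], [-1.1, 4.24], [0.23, 1.98], [-2.94, 2.94]. Speed limits (rad/s): [2.57, 2.57, 3.14, 3.14, 3.14, 3.14, 3.14].

INTERFACE

Orientations are given as a unit quaternion [w, x, y, z].
In Python, from cell import ctrl gives the robot as it stands.
- The arm moves only by the shell command python3 -m crank 'ROWS' [FORCE]. ROWS is JSON, a list of rows, each an object of numbers: "x", "y", "z": the shift along the world's x, y, z in mm; "rx", "ry", "rz": the turn, a rotation vector about the world's x, y, z in degrees; "grip": the opening, from 0 (shut) to 1 (fully open). A call has 1 to 12 rows; each row shifts and turns the commanded pose from where the row before left it; what a row does not reach is not made up. A row lasts 1/12 s, in which the tool goes at most 41.7 mm and 7.16 degrees, less where a joint would pass 70% of its speed; a pose out of reach is approached as far as the arm can. A call is refused whole if a number of a shift passes 41.7 or a number of a turn 7.16, either way. A call with a gripper value outside its range is refused whole. The fingers move at their own pace and stop on an object; FORCE is the grip in N (left out, the last holds). Time passes only in rows, so rows that do not move let the fingers close. It gives the time, the measured TCP pose, the force, the opening and the grip force at its end, in the units of the state.
- ctrl.get_obs(): the state, without advancing time (a new reading comes with each control period).
- ctrl.snapshot(name): name is "side" or "top"; returns (picture, depth): 400x640x3 uint8, red, green, blue; 400x640 float32, m along the optical axis (not along the pixel's ray), 0 where there is no reading.
- ctrl.camera_params(name): a dict with "fov_y" (degrees; the focal length in pixels is half the picture's height over the tangent of half this angle, whatever the lens; pixels are square), "cx", "cy" (the principal point, pixels), "rvec" (rotation vector, rad) and "tvec" (3), from world to camera coordinates, as OpenCV has them. Camera axes: x right, y down, z forward; pixel columns grow to the right and rows downward; lengths in m; the calibration is good to about 2 mm. A picture is of the moment at which its call begins. camera_params takes no time and is no camera call.
- ctrl.hand_in(): hands the job in; it is judged then, once.
Trained networks look in the newest picture that a camera, given by its name, has taken for a name from the list of things; names that differ only in an ending like _2 or _b are one class to them, and where a whole thing is asked for, a point or a joint stands for the part that bears it (a point fixed in the world has none). Each returns a list of dicts, best first, with "conf" (0 to 1); they miss things now and then, are a little off and sometimes report something else, mostly with a low value. They report only what shows in the picture. A call takes as long as a camera call. They do not tell look-alikes from the thing itself.
- ctrl.recognise(camera, thing): "xyz" ([x, y, z] in m, in world coordinates, good to about 4 mm: the middle of the surface that is visible of it).
- ctrl.masks_of(camera, thing): "pixels" (400x640 bool, what is visible of it).
The state is a dict: "time_s": time; "joint_positions": joint angles; "qvel": joint speeds; "joint_efforts": joint torques, N m; "ee_pos": TCP position; "ee_rot": TCP orientation; "wrist_force": force on the tool from outside, world axes, zero at the start; "moment": the same for the moment, N m; "width": opening from 0.0 (shut) to 1.0 (fully open); "gripper_force": force on a finger pad.
Only numpy, scipy, OpenCV 4.12 (cv2) and the standard library are available. Lean on these libraries where they do the work, as an engineer would, in place of code of your own. Each camera call takes 0.05 s, during which the arm holds its last target. There are 200 camera calls.

## Working session

There is one attempt and no reset: what is moved stays moved. The work goes in short steps, Python scripts to look and compute and a shell command to move; the robot and the scene stay as the last step left them, time stands still between calls to the robot, and variables do not carry over. Pictures are saved under pics/ and viewed, at most 10 in all, crops included, and the job is handed in when it is done.

```bash
mkdir -p pics; cat > h.py <<'E'
import numpy as np, cv2
from cell import ctrl
def cam(n):
    p=ctrl.camera_params(n); f=200/np.tan(np.radians(p["fov_y"])/2)
    R=cv2.Rodrigues(np.array(p["rvec"],float))[0]; return f,p["cx"],p["cy"],R,np.array(p["tvec"],float)
def cloud(n,d):
    f,cx,cy,R,t=cam(n); v,u=np.mgrid[:400,:640]
    P=np.stack([(u-cx)/f*d,(v-cy)/f*d,d],-1); return (P-t)@R
def onplane(n,u,v,z):
    f,cx,cy,R,t=cam(n); c=-R.T@t; r=R.T@np.array([(u-cx)/f,(v-cy)/f,1]); return c+r*(z-c[2])/r[2]
E
python3 - <<'E'
from h import *
for n in("top","side"):
    im,d=ctrl.snapshot(n); cv2.imwrite(f"pics/{n}0.png",im[...,::-1]); np.save(f"{n}d.npy",d)
    print(n,{k:np.round(v,3) for k,v in ctrl.camera_params(n).items()})
    for th in("horse_stand","heart_stand","ring_stand","flake_stand","horse_spot","heart_spot","ring_spot"):
        print(th,[(round(r["conf"],2),np.round(r["xyz"],3).tolist()) for r in ctrl.recognise(n,th)])
o=ctrl.get_obs();print(o)
E
```

```text
top {'fov_y': np.float64(50.445), 'cx': np.float64(318.152), 'cy': np.float64(197.059), 'rvec': array([ 2.173, -2.149,  0.122]), 'tvec': array([0.016, 0.54 , 0.877])}
horse_stand [(0.8, [0.613, 0.248, 0.076])]
heart_stand [(0.89, [0.342, -0.123, 0.061]), (0.82, [0.463, 0.062, 0.065]), (0.66, [0.352, 0.174, 0.063])]
ring_stand [(0.89, [0.447, -0.228, 0.067])]
flake_stand [(0.93, [0.579, -0.055, 0.066])]
horse_spot [(0.56, [0.624, 0.248, 0.078])]
heart_spot [(0.71, [0.62, 0.246, 0.077]), (0.66, [0.477, 0.064, 0.062]), (0.62, [0.354, 0.184, 0.062]), (0.58, [0.339, -0.115, 0.062])]
ring_spot [(0.9, [0.443, -0.236, 0.072])]
side {'fov_y': np.float64(51.852), 'cx': np.float64(321.866), 'cy': np.float64(202.972), 'rvec': array([ 2.13 , -0.082,  0.05 ]), 'tvec': array([-0.559,  0.091,  0.936])}
horse_stand [(0.83, [0.621, 0.248, 0.035])]
heart_stand [(0.82, [0.468, 0.059, 0.013]), (0.82, [0.343, -0.134, 0.014]), (0.56, [0.353, 0.168, 0.012])]
ring_stand [(0.85, [0.45, -0.244, 0.014])]
flake_stand [(0.87, [0.58, -0.064, 0.013]), (0.48, [0.578, -0.055, 0.067])]
horse_spot [(0.78, [0.621, 0.241
[... 207 characters left out ...]
oint_positions': array([ 1.05121216,  0.62837051,  0.03847628,  1.5173838 , -0.02700273,
        0.99631867, -0.02000486]), 'qvel': array([ 0.00081208, -0.0010665 , -0.00079396, -0.00039045,  0.00037839,
        0.00045196,  0.00116937]), 'joint_efforts': array([ 7.00756573e-05, -5.63211465e+01,  1.22531109e+00, -1.93775082e+01,
        1.07985394e-02,  1.43767091e-03,  1.54619901e-06]), 'ee_pos': array([ 0.28498677, -0.58421498,  0.23133731]), 'ee_rot': array([1.14534595e-05, 9.74371553e-01, 2.24944607e-01, 3.07995759e-05]), 'wrist_force': array([0.50725897, 0.39561348, 1.00427524]), 'moment': array([ 0.02903538, -0.02781398, -0.04608707]), 'gripper_force': 0.0, 'width': 1.0024055817851292}
```

View pics/top0.png

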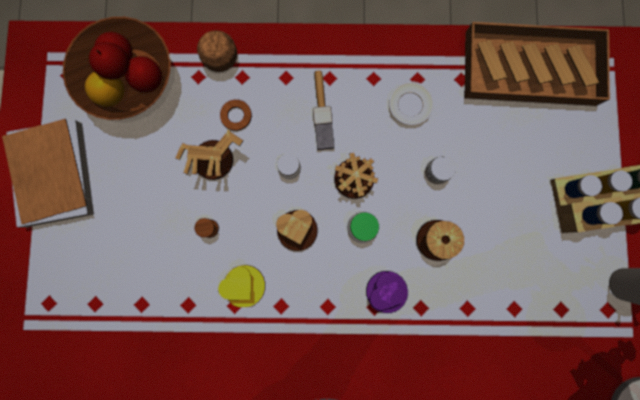

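View pics/side0.png

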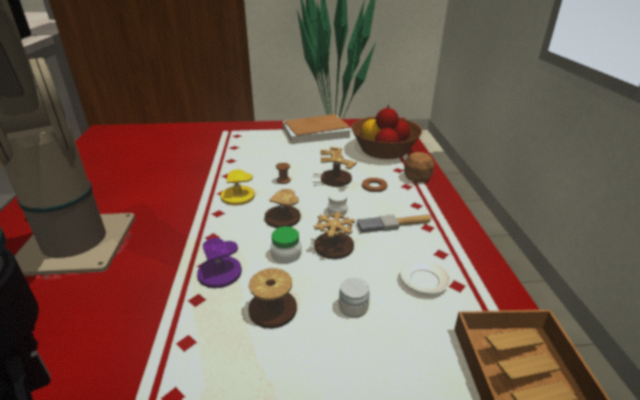

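The top view shows the horse at (208,157), plain heart at (296,228), ring at (441,240) and snowflake at (355,177). The purple (387,291) and yellow (242,286) look-alikes stay alone. The side view agrees with this layout.

```bash
python3 - <<'E'
from h import *
A={"horse":(.617,.246,.078),"heart":(.468,.063,.062),"ring":(.447,-.236,.070)}
for n in("top","side"):
    W=cloud(n,np.load(n+"d.npy"))
    for k,(x,y,z) in A.items():
        m=(np.hypot(W[...,0]-x,W[...,1]-y)<.085)&(abs(W[...,2]-z)<.009)
        P=W[m]; h=cv2.minEnclosingCircle(P[:,:2].astype(np.float32))
        f=(np.hypot(W[...,0]-x,W[...,1]-y)<.065)&(abs(W[...,2]-.012)<.005)
        Q=W[f]; g=cv2.minEnclosingCircle(Q[:,:2].astype(np.float32)) if len(Q)>4 else 0
        print(n,k,len(P),"cent",P.mean(0).round(4),"zmed",np.median(P[:,2]).round(4),"circ",np.round(h[0],4),round(h[1],4),"foot",np.round(g[0],4),round(g[1],4))
im=cv2.imread("pics/top0.png")
out=im.copy()
for k,(x,y,z) in A.items(): pass
cv2.imwrite("pics/crop.png",np.hstack([cv2.resize(im[y-35:y+35,x-40:x+40],(260,228),interpolation=2) for x,y in((208,157),(296,228),(441,240))]))
f,cx,cy,R,t=cam("top")
for k,p in A.items():
    c=R@np.array(p)+t; print(k,c[0]/c[2]*f+cx,c[1]/c[2]*f+cy)
E
```

```text
top horse 1206 cent [0.6214 0.2493 0.0778] zmed 0.078 circ [0.6311 0.2471] 0.0722 foot [0.6145 0.2598] 0.054
top heart 808 cent [0.4777 0.0693 0.062 ] zmed 0.062 circ [0.4761 0.0693] 0.0387 foot [0.4687 0.0667] 0.0448
top ring 1135 cent [ 0.4512 -0.2365  0.0697] zmed 0.0699 circ [ 0.4513 -0.2366] 0.0386 foot [ 0.4511 -0.2356] 0.0448
side horse 392 cent [0.6168 0.2447 0.0779] zmed 0.0784 circ [0.6295 0.2447] 0.0707 foot [0.6198 0.2532] 0.0459
side heart 360 cent [0.475  0.0643 0.0624] zmed 0.0627 circ [0.4753 0.0683] 0.0397 foot [0.4649 0.0656] 0.0465
side ring 1107 cent [ 0.449  -0.241   0.0703] zmed 0.0706 circ [ 0.4491 -0.238 ] 0.0399 foot [ 0.4492 -0.2383] 0.0453
horse 209.3043864060033 155.7640099391973
heart 297.6418323621537 229.87015964013955
ring 445.19036397984894 241.8264070608465
```

View pics/crop.png

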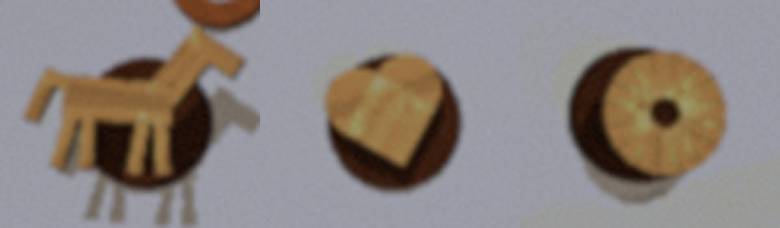

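The crop shows the horse trunk middle at about (204.3,151.8), the heart middle at (294.8,225.3) and the ring centre at (445.9,239.8), in full-picture pixels. I'll convert these to world coordinates.

```bash
python3 - <<'E'
from h import *
for k,u,v,z in(("horse",204.3,151.8,.078),("horsefoot",168+152/3.25,122+122/3.25,.012),("heart",294.8,225.3,.062),("heartfoot",256+135/3.25,193+123/3.25,.012),("ring",445.9,239.8,.07)): print(k,onplane("top",u,v,z).round(4))
E
```

```text
horse [0.6252 0.2566 0.078 ]
horsefoot [0.6227 0.2511 0.012 ]
heart [0.4773 0.069  0.062 ]
heartfoot [0.4678 0.0657 0.012 ]
ring [ 0.4511 -0.2375  0.07  ]
```

```bash
python3 -m crank '[{"x":20,"y":33,"z":0,"grip":0},{"x":20,"y":33,"z":0,"grip":0},{"x":20,"y":33,"z":0,"grip":0},{"x":20,"y":33,"z":0,"grip":0},{"x":20,"y":33,"z":0,"grip":0},{"x":20,"y":33,"z":0,"grip":0},{"x":20,"y":33,"z":0,"grip":0},{"x":20,"y":33,"z":0,"grip":0},{"x":20,"y":33,"z":0,"grip":0},{"x":20,"y":33,"z":0,"grip":0},{"x":20,"y":33,"z":0,"grip":0},{"x":20,"y":33,"z":0,"grip":0}]'
```

```text
schema error: expected keys x, y, z, rx, ry, rz, grip
```

```bash
python3 -m crank '[{"x":14,"y":35,"z":0,"rx":0,"ry":0,"rz":0,"grip":0},{"x":14,"y":35,"z":0,"rx":0,"ry":0,"rz":0,"grip":0},{"x":14,"y":35,"z":0,"rx":0,"ry":0,"rz":0,"grip":0},{"x":14,"y":35,"z":0,"rx":0,"ry":0,"rz":0,"grip":0},{"x":14,"y":35,"z":0,"rx":0,"ry":0,"rz":0,"grip":0},{"x":14,"y":35,"z":0,"rx":0,"ry":0,"rz":0,"grip":0},{"x":14,"y":35,"z":0,"rx":0,"ry":0,"rz":0,"grip":0},{"x":14,"y":35,"z":0,"rx":0,"ry":0,"rz":0,"grip":0},{"x":14,"y":35,"z":0,"rx":0,"ry":0,"rz":0,"grip":0},{"x":14,"y":35,"z":0,"rx":0,"ry":0,"rz":0,"grip":0},{"x":14,"y":35,"z":0,"rx":0,"ry":0,"rz":0,"grip":0},{"x":14,"y":35,"z":0,"rx":0,"ry":0,"rz":0,"grip":0}]'
```

```text
time_s: 1.8
ee_pos: [0.4535, -0.1625, 0.2317]
ee_rot: [0.0, 0.974, 0.225, 0.0]
wrist_force: [0.5, -0.1, -0.6]
width: 0.003
gripper_force: 0.0
```

```bash
python3 -m crank '[{"x":14,"y":35,"z":0,"rx":0,"ry":0,"rz":0,"grip":0},{"x":14,"y":35,"z":0,"rx":0,"ry":0,"rz":0,"grip":0},{"x":14,"y":35,"z":0,"rx":0,"ry":0,"rz":0,"grip":0},{"x":14,"y":35,"z":0,"rx":0,"ry":0,"rz":0,"grip":0},{"x":14,"y":35,"z":0,"rx":0,"ry":0,"rz":0,"grip":0},{"x":14,"y":35,"z":0,"rx":0,"ry":0,"rz":0,"grip":0},{"x":14,"y":35,"z":0,"rx":0,"ry":0,"rz":0,"grip":0},{"x":14,"y":35,"z":0,"rx":0,"ry":0,"rz":0,"grip":0},{"x":14,"y":35,"z":0,"rx":0,"ry":0,"rz":0,"grip":0},{"x":14,"y":35,"z":0,"rx":0,"ry":0,"rz":0,"grip":0},{"x":16,"y":34,"z":0,"rx":0,"ry":0,"rz":0,"grip":0},{"x":14,"y":32,"z":0,"rx":0,"ry":0,"rz":0,"grip":0}]'; python3 -m crank '[{"x":0,"y":0,"z":-30,"rx":0,"ry":0,"rz":0,"grip":0},{"x":0,"y":0,"z":-30,"rx":0,"ry":0,"rz":0,"grip":0},{"x":0,"y":0,"z":-30,"rx":0,"ry":0,"rz":0,"grip":0},{"x":0,"y":0,"z":-30,"rx":0,"ry":0,"rz":0,"grip":0},{"x":0,"y":0,"z":-15,"rx":0,"ry":0,"rz":0,"grip":0},{"x":0,"y":0,"z":0,"rx":0,"ry":0,"rz":0,"grip":0},{"x":0,"y":0,"z":0,"rx":0,"ry":0,"rz":0,"grip":0}]'
```

```text
time_s: 2.8
ee_pos: [0.6235, 0.2542, 0.2314]
ee_rot: [-0.0, 0.974, 0.225, 0.0]
wrist_force: [0.0, -0.4, -0.3]
width: -0.001
gripper_force: 0.0
time_s: 3.38
ee_pos: [0.6227, 0.2516, 0.0957]
ee_rot: [0.0, 0.974, 0.225, -0.001]
wrist_force: [-0.6, 0.3, -0.4]
width: -0.001
gripper_force: 0.0
```

```bash
python3 -m crank '[{"x":1,"y":2,"z":-8,"rx":0,"ry":0,"rz":0,"grip":0},{"x":0,"y":0,"z":-6,"rx":0,"ry":0,"rz":0,"grip":0},{"x":0,"y":0,"z":-2,"rx":0,"ry":0,"rz":0,"grip":0},{"x":0,"y":0,"z":0,"rx":0,"ry":0,"rz":0,"grip":0}]'; python3 -m crank '[{"x":0,"y":0,"z":-2,"rx":0,"ry":0,"rz":0,"grip":0},{"x":0,"y":0,"z":-2,"rx":0,"ry":0,"rz":0,"grip":0},{"x":0,"y":0,"z":0,"rx":0,"ry":0,"rz":0,"grip":0}]'
```

```text
time_s: 3.72
ee_pos: [0.6239, 0.2538, 0.0803]
ee_rot: [0.0, 0.974, 0.225, -0.0]
wrist_force: [-1.1, -0.8, 0.3]
width: 0.001
gripper_force: 0.0
time_s: 3.97
ee_pos: [0.6244, 0.2539, 0.0766]
ee_rot: [-0.0, 0.974, 0.225, 0.001]
wrist_force: [-0.4, 0.4, 2.0]
width: 0.001
gripper_force: 0.9
```

Contact has begun. I'll go about 3.5 mm deeper, hold briefly and read the force.

```bash
python3 -m crank '[{"x":0,"y":0,"z":-2,"rx":0,"ry":0,"rz":0,"grip":0},{"x":0,"y":0,"z":-2,"rx":0,"ry":0,"rz":0,"grip":0},{"x":0,"y":0,"z":0,"rx":0,"ry":0,"rz":0,"grip":0},{"x":0,"y":0,"z":0,"rx":0,"ry":0,"rz":0,"grip":0},{"x":0,"y":0,"z":0,"rx":0,"ry":0,"rz":0,"grip":0}]'
python3 - <<'E'
from h import *
print(ctrl.get_obs()["wrist_force"],ctrl.get_obs()["ee_pos"])
im,d=ctrl.snapshot("side"); cv2.imwrite("pics/s1.png",cv2.resize(im[130:230,260:420,::-1],(800,500)))
E
```

```text
time_s: 4.38
ee_pos: [0.6244, 0.254, 0.0727]
ee_rot: [-0.0, 0.974, 0.225, 0.001]
wrist_force: [1.1, 0.6, 3.8]
width: -0.001
gripper_force: 1.7
[1.05418431 0.56930173 3.79119693] [0.62442735 0.25397131 0.07266584]
```

View pics/s1.png

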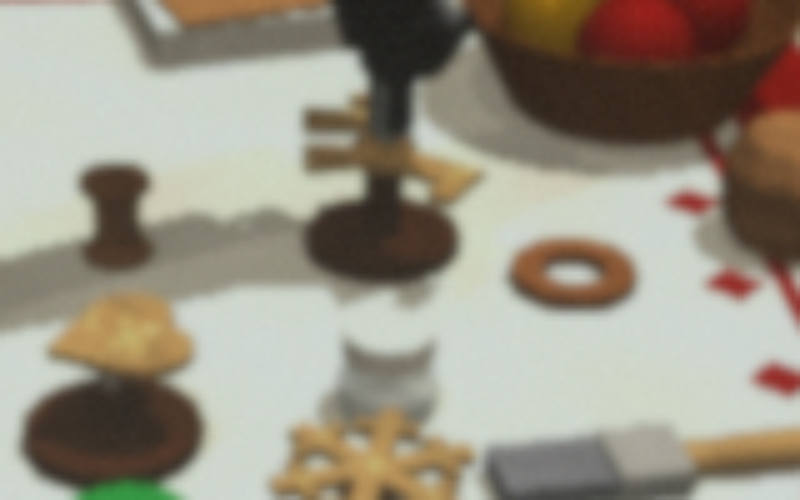

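The crop shows the fingertip on the horse trunk, with the stand upright. At 3.8 N it is about 6 mm down, which is enough. I'll lift off and go to the heart.

```bash
python3 -m crank '[{"x":0,"y":0,"z":10,"rx":0,"ry":0,"rz":0,"grip":0},{"x":0,"y":0,"z":25,"rx":0,"ry":0,"rz":0,"grip":0},{"x":0,"y":0,"z":25,"rx":0,"ry":0,"rz":0,"grip":0},{"x":-19,"y":-23,"z":0,"rx":0,"ry":0,"rz":0,"grip":0},{"x":-19,"y":-23,"z":0,"rx":0,"ry":0,"rz":0,"grip":0},{"x":-19,"y":-23,"z":0,"rx":0,"ry":0,"rz":0,"grip":0},{"x":-19,"y":-23,"z":0,"rx":0,"ry":0,"rz":0,"grip":0},{"x":-19,"y":-23,"z":0,"rx":0,"ry":0,"rz":0,"grip":0},{"x":-19,"y":-23,"z":0,"rx":0,"ry":0,"rz":0,"grip":0},{"x":-18,"y":-24,"z":0,"rx":0,"ry":0,"rz":0,"grip":0},{"x":-18,"y":-24,"z":0,"rx":0,"ry":0,"rz":0,"grip":0},{"x":0,"y":0,"z":0,"rx":0,"ry":0,"rz":0,"grip":0}]'; python3 -m crank '[{"x":0,"y":0,"z":-20,"rx":0,"ry":0,"rz":0,"grip":0},{"x":0,"y":0,"z":-20,"rx":0,"ry":0,"rz":0,"grip":0},{"x":0,"y":0,"z":-8,"rx":0,"ry":0,"rz":0,"grip":0},{"x":0,"y":0,"z":0,"rx":0,"ry":0,"rz":0,"grip":0},{"x":0,"y":0,"z":0,"rx":0,"ry":0,"rz":0,"grip":0}]'
```

```text
time_s: 5.43
ee_pos: [0.4683, 0.0619, 0.1322]
ee_rot: [0.001, 0.975, 0.222, -0.004]
wrist_force: [-0.6, -0.4, -0.1]
width: 0.0
gripper_force: 0.0
time_s: 5.85
ee_pos: [0.4737, 0.0679, 0.0843]
ee_rot: [-0.0, 0.974, 0.225, -0.001]
wrist_force: [0.4, -0.5, 0.1]
width: 0.001
gripper_force: 0.0
```

```bash
python3 -m crank '[{"x":0,"y":0,"z":-10,"rx":0,"ry":0,"rz":0,"grip":0},{"x":0,"y":0,"z":-8,"rx":0,"ry":0,"rz":0,"grip":0},{"x":0,"y":0,"z":-3,"rx":0,"ry":0,"rz":0,"grip":0},{"x":0,"y":0,"z":-2,"rx":0,"ry":0,"rz":0,"grip":0},{"x":0,"y":0,"z":0,"rx":0,"ry":0,"rz":0,"grip":0}]'; python3 -m crank '[{"x":0,"y":0,"z":-2,"rx":0,"ry":0,"rz":0,"grip":0},{"x":0,"y":0,"z":-3,"rx":0,"ry":0,"rz":0,"grip":0},{"x":0,"y":0,"z":0,"rx":0,"ry":0,"rz":0,"grip":0},{"x":0,"y":0,"z":0,"rx":0,"ry":0,"rz":0,"grip":0},{"x":0,"y":0,"z":0,"rx":0,"ry":0,"rz":0,"grip":0}]'
```

```text
time_s: 6.27
ee_pos: [0.4736, 0.0678, 0.061]
ee_rot: [-0.0, 0.974, 0.225, -0.0]
wrist_force: [-0.6, 0.2, 2.5]
width: 0.003
gripper_force: 0.8
time_s: 6.68
ee_pos: [0.4737, 0.0678, 0.0564]
ee_rot: [-0.0, 0.974, 0.225, -0.0]
wrist_force: [-2.6, -0.4, 3.1]
width: 0.007
gripper_force: 1.7
```

Reading matches the horse press, about 5.5 mm. I'll lift and go to the ring band.

```bash
python3 -m crank '[{"x":0,"y":0,"z":10,"rx":0,"ry":0,"rz":0,"grip":0},{"x":0,"y":0,"z":32,"rx":0,"ry":0,"rz":0,"grip":0},{"x":0,"y":0,"z":32,"rx":0,"ry":0,"rz":0,"grip":0},{"x":0,"y":-30,"z":0,"rx":0,"ry":0,"rz":0,"grip":0},{"x":0,"y":-35,"z":0,"rx":0,"ry":0,"rz":0,"grip":0},{"x":0,"y":-35,"z":0,"rx":0,"ry":0,"rz":0,"grip":0},{"x":0,"y":-35,"z":0,"rx":0,"ry":0,"rz":0,"grip":0},{"x":0,"y":-35,"z":0,"rx":0,"ry":0,"rz":0,"grip":0},{"x":0,"y":-35,"z":0,"rx":0,"ry":0,"rz":0,"grip":0},{"x":0,"y":-35,"z":0,"rx":0,"ry":0,"rz":0,"grip":0},{"x":0,"y":-35,"z":0,"rx":0,"ry":0,"rz":0,"grip":0},{"x":0,"y":-30,"z":0,"rx":0,"ry":0,"rz":0,"grip":0}]'; python3 -m crank '[{"x":0,"y":0,"z":0,"rx":0,"ry":0,"rz":0,"grip":0},{"x":0,"y":0,"z":0,"rx":0,"ry":0,"rz":0,"grip":0},{"x":0,"y":0,"z":-20,"rx":0,"ry":0,"rz":0,"grip":0},{"x":0,"y":0,"z":-18,"rx":0,"ry":0,"rz":0,"grip":0},{"x":0,"y":0,"z":0,"rx":0,"ry":0,"rz":0,"grip":0},{"x":0,"y":0,"z":0,"rx":0,"ry":0,"rz":0,"grip":0}]'
```

```text
time_s: 7.68
ee_pos: [0.4739, -0.2405, 0.1312]
ee_rot: [0.001, 0.975, 0.224, 0.001]
wrist_force: [1.1, 0.7, 0.2]
width: 0.001
gripper_force: 0.0
time_s: 8.18
ee_pos: [0.4737, -0.2356, 0.0922]
ee_rot: [-0.001, 0.974, 0.226, -0.001]
wrist_force: [0.8, -0.4, 0.2]
width: -0.003
gripper_force: 0.0
```

```bash
python3 -m crank '[{"x":0,"y":-1,"z":-10,"rx":0,"ry":0,"rz":0,"grip":0},{"x":0,"y":0,"z":-8,"rx":0,"ry":0,"rz":0,"grip":0},{"x":0,"y":0,"z":-3,"rx":0,"ry":0,"rz":0,"grip":0},{"x":0,"y":0,"z":-2,"rx":0,"ry":0,"rz":0,"grip":0},{"x":0,"y":0,"z":0,"rx":0,"ry":0,"rz":0,"grip":0}]'; python3 -m crank '[{"x":0,"y":0,"z":-2,"rx":0,"ry":0,"rz":0,"grip":0},{"x":0,"y":0,"z":-3,"rx":0,"ry":0,"rz":0,"grip":0},{"x":0,"y":0,"z":0,"rx":0,"ry":0,"rz":0,"grip":0},{"x":0,"y":0,"z":0,"rx":0,"ry":0,"rz":0,"grip":0},{"x":0,"y":0,"z":0,"rx":0,"ry":0,"rz":0,"grip":0}]'
```

```text
time_s: 8.6
ee_pos: [0.4738, -0.2379, 0.0691]
ee_rot: [-0.0, 0.974, 0.225, -0.0]
wrist_force: [-1.9, 0.5, 1.6]
width: 0.002
gripper_force: 0.8
time_s: 9.02
ee_pos: [0.4739, -0.2381, 0.0645]
ee_rot: [-0.0, 0.974, 0.225, 0.0]
wrist_force: [-1.6, 1.1, 2.0]
width: 0.002
gripper_force: 1.7
```

```bash
python3 -m crank '[{"x":0,"y":0,"z":10,"rx":0,"ry":0,"rz":0,"grip":0},{"x":0,"y":0,"z":30,"rx":0,"ry":0,"rz":0,"grip":0},{"x":0,"y":0,"z":40,"rx":0,"ry":0,"rz":0,"grip":0},{"x":0,"y":0,"z":40,"rx":0,"ry":0,"rz":0,"grip":0},{"x":0,"y":-35,"z":20,"rx":0,"ry":0,"rz":0,"grip":0},{"x":0,"y":-35,"z":0,"rx":0,"ry":0,"rz":0,"grip":0},{"x":0,"y":-35,"z":0,"rx":0,"ry":0,"rz":0,"grip":0},{"x":0,"y":-35,"z":0,"rx":0,"ry":0,"rz":0,"grip":0},{"x":0,"y":-35,"z":0,"rx":0,"ry":0,"rz":0,"grip":0},{"x":0,"y":0,"z":0,"rx":0,"ry":0,"rz":0,"grip":0},{"x":0,"y":0,"z":0,"rx":0,"ry":0,"rz":0,"grip":0},{"x":0,"y":0,"z":0,"rx":0,"ry":0,"rz":0,"grip":0}]'
python3 - <<'E'
from h import *
for n in("top","side"):
    im,d=ctrl.snapshot(n); W=cloud(n,d)
    if n=="top": cv2.imwrite("pics/end.png",im[...,::-1])
    for k,(x,y,z) in {"horse":(.617,.246,.078),"heart":(.468,.063,.062),"ring":(.447,-.236,.070)}.items():
        m=(np.hypot(W[...,0]-x,W[...,1]-y)<.085)&(abs(W[...,2]-z)<.009); print(n,k,W[m].mean(0).round(4))
E
```

```text
time_s: 10.02
ee_pos: [0.4739, -0.4127, 0.2045]
ee_rot: [-0.0, 0.974, 0.225, 0.0]
wrist_force: [-0.1, 0.1, -0.1]
width: 0.001
gripper_force: 0.0
top horse [0.6213 0.2491 0.0779]
top heart [0.4778 0.0693 0.062 ]
top ring [ 0.4512 -0.2365  0.0696]
side horse [0.6168 0.2446 0.0779]
side heart [nan nan nan]
side ring [ 0.4315 -0.2446  0.0704]<stdin>:6: RuntimeWarning: Mean of empty slice.
  ret = um.true_divide(
```

View pics/end.png

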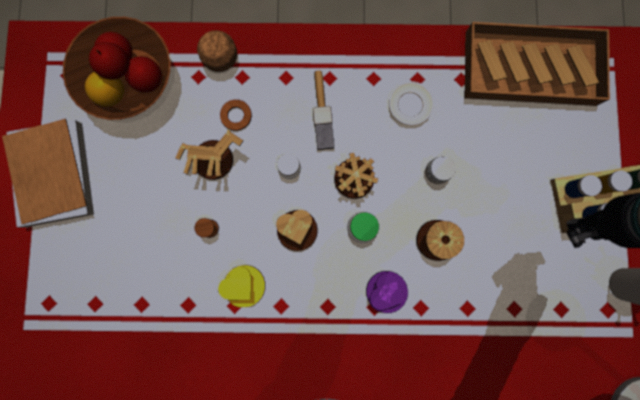

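Nothing has moved: the horse (208,157), heart (296,228), ring (441,240) and snowflake (355,177) are where they began. All three touched figures are back up, and the hand is clear at about (605,220).

```bash
python3 -c "
from cell import ctrl
print(ctrl.hand_in())"
```

```text
the job is handed in; nothing more can be done
None
```

I touched the horse, the heart and the ring in that order, each about 5–6 mm down and at most about 4 N, then handed the job in with the hand clear, the snowflake untouched and nothing visibly moved; the hand-in gave no verdict.

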